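# Unlatch the component chest and hold its tray lid up, level

## Task

I need to get at the parts in the red component chest: swing its brass hasp right off the lid's catch, then take the white tray lid by its black handle and lift it straight up, level, with the solder reel and the tin still standing on it. Finish holding it still and level in the gripper about 10 cm above the chest's rim, over the chest; do not put it down or let go. Leave the other things on the bench where they are.

Things in the scene. Friction and masses are not known exactly. Their poses are not given: they have to be found in the camera images.
- chest: Red open-topped component chest fixed to the bench, 150 (x) x 260 (y) x 90 mm high, walls 5 mm. Origin: centre of its underside, on the bench; z up, its -x face is the front, which carries the hasp, and its y runs along the long side. Turned up to 0.5 rad from the robot's axes.
- hasp_hinge (a point): On the vertical pin of the hasp, at the height of the hasp's underside (98 mm above the bench), fixed to the chest at (-90, +50) mm in the chest's x, y.
- hasp (a joint): Angle (rad) of the brass hasp, a strap 16 mm wide, 4 thick, 70 long, swinging level about its upright pin; stops 0 and 1.9. At 0 it points to the chest's -y over the lid's catch tongue, holding the lid down; it opens clockwise seen from above (at 1.57 it points to the chest's -x). Starts at 0 to 0.15; clear of the tongue from 0.75, well clear from 1.0; turns with about 1 N at the knob and stays.
- hasp_knob (a point): Centre of the top of the black upright knob near the hasp's free end: cylinder 14 mm across, 34 mm high, standing on the strap 62 mm from the pin; its top is 136 mm above the bench. Pinch it from above or push it sideways. At angle 0 the tray's edge (top 102 mm above the bench) is 8 mm behind the knob's side.
- lid: White lift-off tray lid, 150 x 260 mm, 0.3 to 0.5 kg. Origin: centre of its plate's underside, resting on the rim 90 mm above the bench; axes as the chest's. Plate 5 mm thick, raised edge up to 12 mm above the underside; a lip reaches 8 mm down inside the rim with about 3 mm play. The steel catch tongue (30 x 30 x 6 mm) sticks out of its front, centred at (-90, +5) mm.
- handle (a point): Centre of the lid's black handle bar, 55 mm above the lid's underside over its middle: bar 116 mm long along the lid's y, 16 mm wide (x), 18 mm high, open below between two steel posts 94 mm apart, 41 mm free between tray plate and bar. Grip it across, fingers closing along the lid's x.
- reel: Solder reel, silver with an orange top, 40 mm across, 50 mm high, about 0.14 kg, standing loose on the tray at one end, about 96 mm from the lid's middle along its y (either end). Origin: centre of its underside.
- tin: Small round aluminium screw tin with a blue top, 43 mm across, 28 mm high, about 0.06 kg, standing loose on the tray at the other end. Origin: centre of its underside.
- meter: Bystander: yellow multimeter lying on the bench, 180 x 85 x 38 mm. Origin: centre of its underside.
- board: Bystander: green circuit board lying on the bench, 100 x 80 mm, up to 20 mm high. Origin: centre of its underside.
- spare_reel: Bystander: copper-coloured reel with a green top standing on the bench, 40 mm across, 50 mm high. Origin: centre of its underside.
- mug: Bystander: blue mug, 80 mm across, 95 mm high, handle at its +y. Origin: centre of its underside.
- driver: Bystander: red-handled screwdriver lying on the bench, along its own x. Origin: under its middle.
- bin: Bystander: open blue parts bin, 120 x 100 x 50 mm. Origin: centre of its underside.
Not all that is in view belongs to the job. Of the things that look like the tin, the smallest one is meant.

How it is judged (in metres and radians):
On the way, in this order (a step that is already met when the one before it is completed fails the run):
1. the hasp is swung off the catch (beyond 0.9 rad) while the lid is still in place on the chest (value of joint hasp above 0.9 rad and z of lid in the frame of chest below 0.1 m), for 0.2 s.
2. the lid is lifted 60 mm clear of the rim in the fingers, level within 0.15 rad (z of lid in the frame of chest above 0.15 m and angle between lid's own z axis and vertical below 0.15 rad and contact force between the fingers and lid above 1 N), for 0.2 s.
At the end, for the whole second after the job is handed in: Lid held by the fingers 60 to 160 mm above the rim, within 70 mm of the chest's middle, tilt under 0.1 rad, slower than 0.02 m/s and 0.1 rad/s, off chest and hasp; hasp beyond 0.9 rad; reel and tin upright on it (0.2 rad); bystanders moved under 30 mm (z of lid in the frame of chest between 0.15 and 0.25 m and horizontal distance between lid and chest below 0.07 m and angle between lid's own z axis and vertical below 0.1 rad and linear speed of lid below 0.02 m/s and angular speed of lid below 0.1 rad/s and contact force between the fingers and lid above 1 N and contact force between lid and chest below 0.1 N and value of joint hasp above 0.9 rad and angle between each of reel, tin's own z axis and vertical below 0.2 rad and z of reel in the frame of lid between -0.005 and 0.02 m and horizontal distance between each of reel, tin and lid below 0.14 m and z of tin in the frame of lid between -0.005 and 0.02 m and distance of each of meter, board, spare_reel, mug, driver, bin from where it was at the start of the episode below 0.03 m); the arm keeps its last pose, push and grip.
It fails at once if the lid is forced up past the closed hasp (not (z of lid in the frame of chest below 0.115 m) and value of joint hasp below 0.6 rad).
It fails at once if the lid is tipped by more than 0.35 rad (angle between lid's own z axis and vertical above 0.35 rad).
It fails at once if the reel or the tin falls over (angle between any of reel, tin's own z axis and vertical above 0.6 rad).
It fails at once if a bystander on the bench is moved by more than 30 mm (distance of any of meter, board, spare_reel, mug, driver, bin from where it was at the start of the episode above 0.03 m).
It also fails if it takes over 48 s, if anything falls off the work surface, if the arm or the gripper's body presses on something with over 40 N, if the wrist force passes 120 N, or if a joint passes its speed limit or range.

## Robot

A 6-joint arm with a two-finger parallel gripper is mounted at the origin on the work surface. World frame = base frame: x ahead of the robot, y to its left, z up, the work surface at z = 0. Lengths are in mm, angles in degrees, forces in N, time in s.
With the tool pointing down it reaches from about 325 to 900 mm from the base axis. Payload 6.1 kg.
Tool frame: the origin (TCP) lies midway between the tips of the shut fingers; the grasp point (between the pads) lies 19 mm behind it; z points along the fingers, y is the line along which they close (so a half turn about z gives the same grasp; the last joint's range is limited). The gripper opens to 87 mm and grips with 3 to 60 N. Pads are 19 mm wide; open, the fingers measure 117 mm over their backs; the gripper's body (75 mm by 190 mm) begins 51 mm behind the grasp point.
Start: joints at [-75.751, 12.628, 87.462, -0, 79.91, -7.225], TCP at [228.796, -581.608, 222.538] pointing down, gripper open.
Joint ranges: [-170.65, 170.65], [-52.31, 119.04], [5.05, 147.46], [-71.25, 251.25], [11.57, 151.72], [-153.62, 153.62]. Speed limits (degrees/s): [147.25, 147.25, 172.46, 180, 180, 180].

## Interface

Orientations are given as a 3x3 rotation matrix whose columns are the frame's x, y, z axes.
In Python, from rig import read_state, camera, sign_off gives the robot as it stands. The module is installed in compiled form; this text tells all that it offers.
- The arm moves only by the shell command python3 -m crank 'ROWS'. ROWS is a JSON object of lists of equal length, an entry for each row: "dr": the turn, a rotation vector about the tool's x, y, z in units of 90 degrees (1.0 is 90 degrees), a list of three; "xyz": the shift along the tool's x, y, z in units of 0.1 m (1.0 is 0.1 m), a list of three; "claw": the opening, from -1 (shut) to 1 (fully open). A call has 1 to 20 rows; each row is the pose to reach, as a shift and turn from the pose commanded when the call began, along the tool's axes at that moment; what a row does not reach only later rows make up. A row lasts 1/12 s, in which the tool goes at most 41.7 mm and 7.16 degrees, less where a joint would pass 70% of its speed; a pose out of reach is approached as far as the arm can. A call with a number of a shift or a turn outside -1 to 1 is refused whole. A call with a gripper value outside its range is refused whole. The fingers move at their own pace and stop on an object; the grip force is fixed at half the most. Time passes only in rows, so rows that repeat a pose let the fingers close. It gives the time, the measured TCP pose, the force, the opening and the grip force at its end, in the units of the state.
- read_state(): the state, without advancing time (a new reading comes with each control period).
- camera(name): name is "scene" or "top"; returns a dict with "image" (480x640x3 uint8, red, green, blue), "vfov" (degrees; the focal length in pixels is half the picture's height over the tangent of half this angle, whatever the lens; pixels are square), "cx", "cy" (the principal point, pixels), "origin" and "attitude" of the camera in the world. Camera axes: x right, y up, looking along -z (the intrinsics and any distortion apply to the point x, -y, -z); pixel columns grow to the right and rows downward; lengths in mm; the calibration is good to about 2 mm. A picture is of the moment at which its call begins. There is no depth.
- sign_off(): hands the job in; it is judged then, once.
The state is a dict: "t": time; "joint_pos": joint angles; "qvel": joint speeds; "joint_torque": joint torques, N m; "position": TCP position; "tool_rot": TCP orientation; "ft_force": force on the tool from outside, world axes, zero at the start; "torque": the same for the moment, N m; "opening": opening from 0.0 (shut) to 1.0 (fully open); "grip_force": force on a finger pad.
Only numpy, scipy, OpenCV 4.12 (cv2) and the standard library are available. Lean on these libraries where they do the work, as an engineer would, in place of code of your own. Each camera call takes 0.05 s, during which the arm holds its last target. There are 200 camera calls.

## Working session

There is one attempt and no reset: what is moved stays moved. The work goes in short steps, Python scripts to look and compute and a shell command to move; the robot and the scene stay as the last step left them, time stands still between calls to the robot, and variables do not carry over. Pictures are saved under pics/ and viewed, at most 10 in all, crops included, and the job is handed in when it is done.

```bash
mkdir -p pics; cat > h.py <<'E'
import numpy as np, cv2, pickle
from rig import read_state, camera, sign_off
def snap(n,tag):
    c=camera(n); cv2.imwrite(f'pics/{tag}.png',c['image'][:,:,::-1]); pickle.dump(c,open(f'{tag}.pkl','wb')); return c
def load(tag): return pickle.load(open(f'{tag}.pkl','rb'))
def ray(c,u,v):
    f=240/np.tan(np.radians(c['vfov'])/2)
    K=np.array([[f,0,c['cx']],[0,f,c['cy']],[0,0,1]])
    d=c.get('distortion'); d=np.zeros(5) if d is None else np.array(d,float)
    p=cv2.undistortPoints(np.array([[[u,v]]],float),K,d)[0,0]
    r=np.array(c['attitude'])@np.array([p[0],-p[1],-1.]); return np.array(c['origin'],float),r/np.linalg.norm(r)
def onplane(c,u,v,z):
    o,r=ray(c,u,v); return o+r*(z-o[2])/r[2]
def tri(c1,p1,c2,p2):
    o1,a=ray(c1,*p1);o2,b=ray(c2,*p2)
    s=np.linalg.lstsq(np.c_[a,-b],o2-o1,rcond=None)[0]
    x,y=o1+a*s[0],o2+b*s[1]; return (x+y)/2,np.linalg.norm(x-y)
E
python3 - <<'E'
from h import *
for n in('scene','top'):
    c=snap(n,n+'0'); print(n,{k:v for k,v in c.items() if k!='image'})
print(read_state())
E
```

```text
scene {'vfov': 48.79348341671075, 'cx': 317.6282614829239, 'cy': 230.95326317101006, 'origin': array([ 964.77592051, -405.97053955, 1111.16800244]), 'attitude': array([[ 0.69606157, -0.61439214,  0.37151123],
       [ 0.71798058,  0.59669845, -0.35840599],
       [-0.00147835,  0.51621048,  0.85646048]])}
top {'vfov': 54.924491217745526, 'cx': 321.23867641535674, 'cy': 234.50970344279452, 'origin': array([ 342.13500491,    6.79363647, 1035.95621215]), 'attitude': array([[ 0.02610587,  0.97530724, -0.21930407],
       [-0.99965061,  0.02637847, -0.0016855 ],
       [ 0.00414102,  0.21927145,  0.9756551 ]])}
{'t': 0.1, 'joint_pos': array([-7.57492907e+01,  1.26706973e+01,  8.75194353e+01, -7.09642367e-04,
        7.99107916e+01, -7.22541392e+00]), 'qvel': array([-0.05948356,  0.04038634, -0.15119163, -0.05105851, -0.08710681,
        0.0272232 ]), 'joint_torque': array([ 1.53565274e-03, -4.95943451e+01, -3.88519549e+01,  7.02890405e-02,
        5.15422400e-02, -3.58377008e-05]), 'position': array([ 228.66927731, -581.06003805,  221.54485099]), 'tool_rot': array([[ 9.30569467e-01,  3.66115102e-01, -4.45429122e-04],
       [ 3.66115313e-01, -9.30567930e-01,  1.70425427e-03],
       [ 2.09451171e-04, -1.74900541e-03, -9.99998449e-01]]), 'ft_force': array([ 0.00278247,  0.91585895, -0.19450598]), 'torque': array([ 0.01478411,  0.01610897, -0.00263926]), 'grip_force': 0.0, 'opening': 0.9991736367421281}
```

View pics/scene0.png

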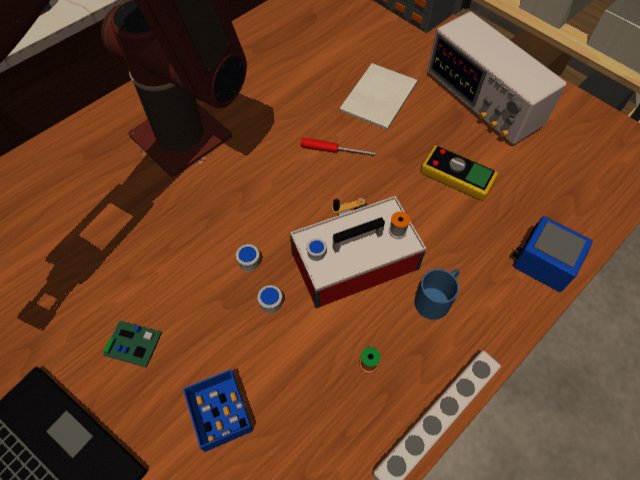

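View pics/top0.png

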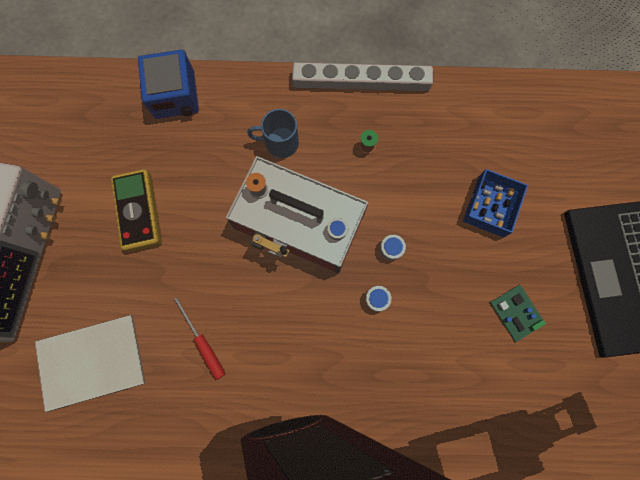

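Three things look like the tin: A at top (337,229) / scene (316,247), on the white lid; B at top (392,246) / scene (248,257); and C at top (378,298) / scene (270,298), both on the bench. A fits, since it is the smallest and stands on the tray. I'll confirm that in one enlarged crop and measure at the same time.

```bash
cat > m.py <<'E'
from h import *
T,S=load('top0'),load('scene0')
a=cv2.resize(T['image'][145:325,215:415],None,fx=2.6,fy=2.6,interpolation=2)
b=cv2.resize(S['image'][180:330,230:440],None,fx=1.9,fy=1.9,interpolation=2)
im=np.zeros((580,800,3),np.uint8); im[:a.shape[0],:a.shape[1]]=a
w=min(b.shape[1],800-400)
cv2.imwrite('pics/crop_top.png',cv2.resize(T['image'][145:325,215:415],None,fx=4*.8,fy=4*.8,interpolation=2)[:,:,::-1])
cv2.imwrite('pics/crop_scene.png',cv2.resize(S['image'][180:330,230:440],None,fx=3.6,fy=3.6,interpolation=2)[:,:,::-1])
def comps(c,lo,hi,amin=25,box=None):
    h=cv2.cvtColor(c['image'],cv2.COLOR_RGB2HSV); m=cv2.inRange(h,lo,hi)
    if box: z=np.zeros_like(m); x0,y0,x1,y1=box; z[y0:y1,x0:x1]=255; m&=z
    n,l,s,ce=cv2.connectedComponentsWithStats(m)
    return [(s[i,4],ce[i].round(1),s[i,:4],(l==i).astype(np.uint8)) for i in range(1,n) if s[i,4]>=amin]
BT,BS=(215,145,420,325),(225,180,440,330)
if __name__=='__main__':
    for nm,c,bx in(('T',T,BT),('S',S,BS)):
        for col,lo,hi in(('blue',(105,120,60),(125,255,255)),('orange',(5,180,120),(16,255,255)),('white',(0,0,120),(180,60,255)),('dark',(0,0,0),(180,255,45))):
            for A,ce,bb,m in comps(c,lo,hi,40,bx):
                r=cv2.minAreaRect(cv2.findNonZero(m)); print(nm,col,A,ce,bb,[np.round(x,1) for x in r], np.round(cv2.boxPoints(r),0).tolist() if col in('white','dark') else '')
E
python3 m.py
```

```text
T blue 162 [337.  227.6] [330 221  15  14] [array([337. , 227.5]), array([13.4, 13.4]), np.float64(45.0)] 
T blue 237 [393. 246.] [385 238  17  17] [array([393., 246.]), array([16., 16.]), np.float64(90.0)] 
T blue 259 [378.2 297.9] [370 289  18  19] [array([378.5, 298. ]), array([18., 17.]), np.float64(90.0)] 
T white 6201 [300.1 213. ] [226 156 142 110] [array([295.8, 211.7]), array([125. ,  73.7]), np.float64(22.4)] [[224.0, 222.0], [252.0, 154.0], [368.0, 202.0], [340.0, 270.0]]
T white 141 [295.3 210. ] [277 201  39  18] [array([295.7, 210.3]), array([40.8,  3.7]), np.float64(22.8)] [[276.0, 204.0], [278.0, 201.0], [315.0, 217.0], [314.0, 220.0]]
T white 186 [393.5 246.2] [381 235  25  24] [array([393. , 246.5]), array([23., 24.]), np.float64(90.0)] [[381.0, 235.0], [405.0, 235.0], [405.0, 258.0], [381.0, 258.0]]
T white 214 [378.8 298. ] [366 286  26  25] [array([378.5, 298. ]), array([24., 25.]), np.float64(90.0)] [[366.0, 286.0], [391.0, 286.0], [391.0, 310.0], [366.0, 310.0]]
T dark 193 [291.1 202.6] [270 190  53  29] [array([296. , 203.9]), array([56.3,  8.2]), np.float64(2
[... 1155 characters left out ...]
.0], [334.0, 210.0]]
S dark 457 [358.5 230.1] [333 218  51  25] [array([358.2, 230.8]), array([10.4, 53.1]), np.float64(71.6)] [[331.0, 234.0], [382.0, 217.0], [385.0, 227.0], [335.0, 244.0]]
S dark 54 [419.6 260.7] [416 252   8  18] [array([419.7, 260.5]), array([ 2.8, 18.3]), np.float64(18.4)] [[415.0, 269.0], [421.0, 251.0], [424.0, 252.0], [418.0, 270.0]]
S dark 111 [418.5 295.5] [415 282   9  26] [array([419.2, 294.9]), array([ 7.3, 24.9]), np.float64(20.0)] [[412.0, 305.0], [420.0, 282.0], [427.0, 284.0], [418.0, 308.0]]
S dark 87 [316.6 299. ] [314 291   6  17] [array([316.5, 299. ]), array([16.,  5.]), np.float64(90.0)] [[314.0, 291.0], [319.0, 291.0], [319.0, 307.0], [314.0, 307.0]]
```

View pics/crop_top.png

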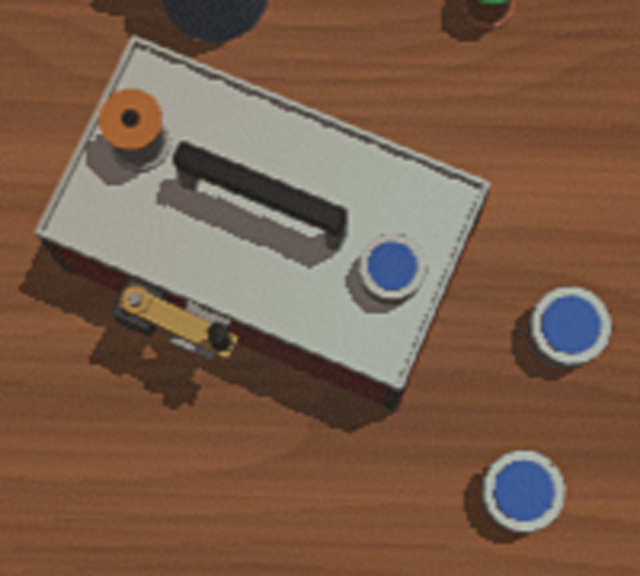

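View pics/crop_scene.png

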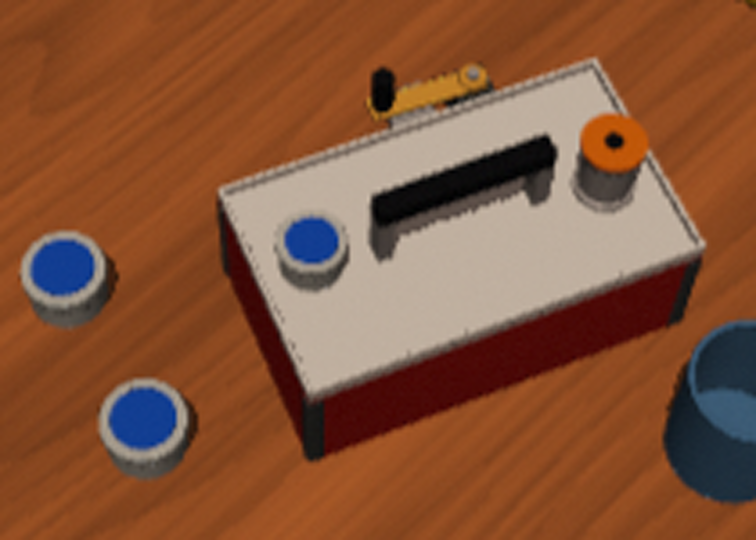

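The crops show tin A at top (337,228) / scene (316,246). Its blue disc is 13 px against 16–18 px for B and C even though A stands higher, so A is the smallest and is the tin meant. The reel is at the hinge end (+y), and the knob top is near top (283,248) / scene (336,200).

```bash
cat > p.py <<'E'
from m import *
ct=np.array([(38,234),(136,37),(490,183),(402,389)])/3.2+[215,145]
cs=np.array([(597,60),(703,243),(312,393),(221,188)])/3.6+[230,180]
P=[]
for a,b in zip(ct,cs):
    x,e=tri(T,a,S,b); P.append(x); print('corner',x.round(1),e.round(1))
P=np.array(P); print('centre',P.mean(0).round(1))
ey=(P[0]+P[1]-P[2]-P[3]); ex=(P[1]+P[2]-P[0]-P[3]); print('yaw y,x',np.degrees(np.arctan2(-ey[0],ey[1])),np.degrees(np.arctan2(ex[1],ex[0])), np.linalg.norm(ey[:2])/2,np.linalg.norm(ex[:2])/2)
def pr(n,a,b):
    x,e=tri(T,np.array(a)/3.2+[215,145],S,np.array(b)/3.6+[230,180]); print(n,x.round(1),e.round(1)); return x
h1=pr('bar+y',(180,151),(547,143)); h2=pr('bar-y',(340,217),(379,202)); print('bar',(h1+h2)/2,np.linalg.norm(h1-h2),np.degrees(np.arctan2(-(h1-h2)[0],(h1-h2)[1])))
pr('knobtop',(218,331),(382,74)); pr('hinge',(133,299),(473,75)); pr('reeltop',(131,119),(614,141)); pr('tintop',(393,265),(312,241))
E
python3 p.py
```

```text
corner [584.3 209.6  99.1] 6.2
corner [720.8 151.8 104.7] 4.9
corner [626.1 -86.3 102. ] 5.5
corner [487.6 -30.5 102.7] 5.7
centre [604.7  61.1 102.1]
yaw y,x -21.824179808084548 -22.437667833214256 257.5258602457908 148.74835752056023
bar+y [624.9 111.4 154.4] 2.4
bar-y [584.6  10.5 155.8] 2.5
bar [604.75075849  60.93551501 155.08852249] 108.69553284903883 -21.776505635659245
knobtop [514.3  84.1 138.7] 2.7
hinge [540.  142.3 105.3] 2.2
reeltop [648.5 145.2 145.7] 4.0
tintop [562.9 -23.5 123.9] 3.3
```

Measurements agree with the text to about 3 mm: lid middle (605, 61), yaw about −22°, bar at z 155 (top), knob top (515, 84, 138). Now I'll travel to above the knob.

```bash

python3 -m crank '{"xyz":[[0.2,-0.2,0],[0.45,-0.45,0],[0.7,-0.7,0],[1,-1,0]],"dr":[[0,0,0],[0,0,0],[0,0,0],[0,0,0]],"claw":[1,1,1,1]}' | tail -c 700
python3 -m crank '{"xyz":[[0.25,-0.25,0],[0.5,-0.5,0],[0.75,-0.75,0],[1,-1,0]],"dr":[[0,0,0],[0,0,0],[0,0,0],[0,0,0]],"claw":[1,1,1,1]}' >/dev/null
python3 -m crank '{"xyz":[[0.25,-0.25,0],[0.5,-0.5,0],[0.75,-0.75,0],[1,-1,0]],"dr":[[0,0,0],[0,0,0],[0,0,0],[0,0,0]],"claw":[1,1,1,1]}' >/dev/null
python3 -m crank '{"xyz":[[0.25,-0.25,0],[0.5,-0.5,0],[0.75,-0.75,0],[1,-1,0],[1,-1,0]],"dr":[[0,0,0],[0,0,0],[0,0,0],[0,0,0],[0,0,0]],"claw":[1,1,1,1,1]}' >/dev/null
python3 -m crank '{"xyz":[[0.2,-0.2,0],[0.4,-0.4,0],[0.6,-0.6,0],[0.8,-0.8,0],[1,-1,0],[1,-1,0],[1,-1,0],[1,-1,0],[1,-1,0]],"dr":[[0,0,-0.06],[0,0,-0.13],[0,0,-0.2],[0,0,-0.27],[0,0,-0.34],[0,0,-0.41],[0,0,-0.48],[0,0,-0.517],[0,0,-0.517]],"claw":[1,1,1,1,1,1,1,1,1]}'
cat > g.py <<'E'
from h import *
import sys
s=read_state();p=np.array(s['position']);R=np.array(s['tool_rot'])
yaw=np.radians(-22);C=np.array([604.7,61,0]);Rz=np.array([[np.cos(yaw),-np.sin(yaw),0],[np.sin(yaw),np.cos(yaw),0],[0,0,1]])
def go(name,w): print(name,np.round(R.T@(np.array(w)-p)/100,3))
def chest(x,y,z): return C+Rz@np.array([x,y,z])
print(s['t'],p.round(1),'tool y yaw',np.degrees(np.arctan2(R[1,1],R[0,1])).round(1),'tilt',R[:,2].round(4),'F',np.round(s['ft_force'],1),s['opening'],s['grip_force'])
E
python3 - <<'E'
from g import *
go('knob above',[515.5,84,200]); go('knob',[515.5,84,110])
E
```

```text
t: 0.43
position: [284.7, -451.7, 221.7]
tool_rot: [[0.931, 0.365, -0.001], [0.365, -0.931, 0.001], [-0.0, -0.001, -1.0]]
ft_force: [1.0, 0.2, -0.4]
opening: 1.002
grip_force: 0.0
t: 2.27
position: [510.4, 65.9, 222.0]
tool_rot: [[0.372, 0.928, -0.001], [0.928, -0.372, -0.0], [-0.001, -0.001, -1.0]]
ft_force: [-0.4, 0.0, -0.2]
opening: 1.004
grip_force: 0.0
2.2667 [510.4  65.9 222. ] tool y yaw -21.9 tilt [-1.2e-03 -1.0e-04 -1.0e+00] F [-0.4  0.  -0.2] 1.0040663055721644 0.0
knob above [ 0.187 -0.02   0.22 ]
knob [ 0.188 -0.019  1.12 ]
```

```bash

python3 -m crank '{"xyz":[[0.1,-0.01,0.1],[0.19,-0.02,0.25],[0.19,-0.02,0.5],[0.19,-0.02,0.75],[0.19,-0.02,0.9],[0.19,-0.02,1],[0.19,-0.02,1]],"dr":[[0,0,0],[0,0,0],[0,0,0],[0,0,0],[0,0,0],[0,0,0],[0,0,0]],"claw":[1,1,1,1,1,1,1]}' 
python3 -m crank '{"xyz":[[0,0,0.06],[0,0,0.11],[0,0,0.11],[0,0,0.11],[0,0,0.11],[0,0,0.11],[0,0,0.11],[0,0,0.11],[0,0,0.11],[0,0,0.11],[0,0,0.11],[0,0,0.11]],"dr":[[0,0,0],[0,0,0],[0,0,0],[0,0,0],[0,0,0],[0,0,0],[0,0,0],[0,0,0],[0,0,0],[0,0,0],[0,0,0],[0,0,0]],"claw":[0.6,0.2,-0.2,-0.5,-0.6,-0.7,-0.8,-0.9,-1,-1,-1,-1]}' 
python3 - <<'E'
from g import *
q=Rz.T@(p-C); print('tcp in chest',q.round(1))
for a in(0.1,.3,.5,.7,.9,1.1,1.3):
    print(a,np.round((np.array([-90-62*np.sin(a),50-62*np.cos(a)])-q[:2])/100,3)[::-1])
E
```

```text
t: 2.85
position: [513.9, 84.5, 119.4]
tool_rot: [[0.376, 0.927, -0.005], [0.927, -0.376, 0.0], [-0.002, -0.005, -1.0]]
ft_force: [-0.0, 0.1, 0.2]
opening: 0.998
grip_force: 0.0
t: 3.85
position: [515.9, 84.4, 111.5]
tool_rot: [[0.374, 0.927, -0.0], [0.927, -0.374, -0.0], [-0.0, -0.0, -1.0]]
ft_force: [-0.5, -0.1, -0.2]
opening: 0.171
grip_force: 0.4
3.85 [515.9  84.4 111.5] tool y yaw -22.0 tilt [-2.e-04 -0.e+00 -1.e+00] F [-0.5 -0.1 -0.2] 0.17074672003931665 0.41134856699500233
tcp in chest [-91.1 -11.6 111.5]
0.1 [-0.001 -0.051]
0.3 [ 0.023 -0.173]
0.5 [ 0.071 -0.287]
0.7 [ 0.141 -0.389]
0.9 [ 0.23  -0.475]
1.1 [ 0.334 -0.542]
1.3 [ 0.45  -0.587]
```

```bash

python3 -m crank '{"xyz":[[0,0,0],[0,0,0],[0,0,0],[0,-0.05,0],[0.01,-0.11,0],[0.025,-0.17,0],[0.045,-0.23,0],[0.07,-0.29,0],[0.1,-0.34,0],[0.14,-0.39,0],[0.18,-0.43,0],[0.23,-0.475,0],[0.28,-0.51,0],[0.335,-0.545,0],[0.39,-0.57,0],[0.45,-0.59,0],[0.45,-0.59,0],[0.45,-0.59,0]],"dr":[[0,0,0],[0,0,0],[0,0,0],[0,0,0],[0,0,0],[0,0,0],[0,0,0],[0,0,0],[0,0,0],[0,0,0],[0,0,0],[0,0,0],[0,0,0],[0,0,0],[0,0,0],[0,0,0],[0,0,0],[0,0,0]],"claw":[-1,-1,-1,-1,-1,-1,-1,-1,-1,-1,-1,-1,-1,-1,-1,-1,-1,-1]}' 
python3 - <<'E'
from g import *
q=Rz.T@(p-C); print('tcp in chest',q.round(1))
c=snap('scene','scene1'); cv2.imwrite('pics/c1.png',cv2.resize(c['image'][150:310,260:440],None,fx=3.5,fy=3.5,interpolation=2)[:,:,::-1])
E
```

```text
t: 5.35
position: [478.9, 147.6, 111.5]
tool_rot: [[0.375, 0.927, 0.002], [0.927, -0.375, -0.002], [-0.001, 0.003, -1.0]]
ft_force: [5.2, -3.4, -4.0]
opening: 0.154
grip_force: 30.0
5.35 [478.9 147.6 111.5] tool y yaw -22.0 tilt [ 0.0022 -0.0016 -1.    ] F [ 5.2 -3.4 -4. ] 0.1536186400331349 29.997697491198778
tcp in chest [-149.1   33.1  111.5]
```

View pics/c1.png

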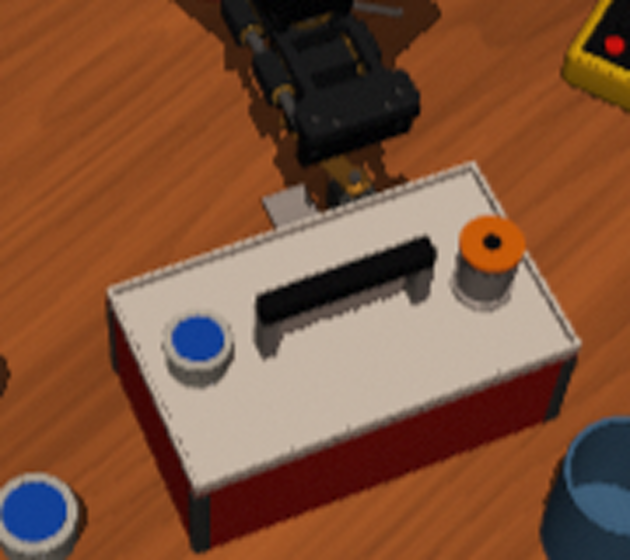

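The picture shows the hasp swung out at about 1.3 rad: the tongue is bare at crop (290,205) and the reel and tin are still standing. Next I release, rise, and go over the handle, about 12 mm towards the heavier reel so the load balances.

```bash

python3 -m crank '{"xyz":[[0,0,0],[0,0,0],[0,0,0],[0,0,0],[0,0,0],[0,0,-0.1],[0,0,-0.3],[0,0,-0.6],[0,0,-0.9],[0,0,-1],[0,0,-1]],"dr":[[0,0,0],[0,0,0],[0,0,0],[0,0,0],[0,0,0],[0,0,0],[0,0,0],[0,0,0],[0,0,0],[0,0,0],[0,0,0]],"claw":[-0.6,-0.3,0,0.3,0.6,1,1,1,1,1,1]}' 
python3 -m crank '{"xyz":[[-0.05,0.2,0],[-0.1,0.5,0],[-0.15,0.8,0],[-0.2,1,0],[-0.2,1,0]],"dr":[[0,0,0],[0,0,0],[0,0,0],[0,0,0],[0,0,0]],"claw":[1,1,1,1,1]}' 
python3 - <<'E'
from g import *
go('above',chest(0,12,200));go('grip',chest(0,12,126))
E
```

```text
t: 6.32
position: [480.5, 148.6, 215.8]
tool_rot: [[0.374, 0.927, 0.007], [0.927, -0.374, 0.001], [0.004, 0.006, -1.0]]
ft_force: [0.8, -0.4, 0.4]
opening: 0.878
grip_force: 0.0
t: 6.73
position: [565.0, 89.8, 209.5]
tool_rot: [[0.377, 0.926, -0.001], [0.926, -0.377, -0.001], [-0.002, -0.001, -1.0]]
ft_force: [-0.4, -0.0, 1.3]
opening: 0.995
grip_force: 0.0
6.7333 [565.   89.8 209.5] tool y yaw -22.1 tilt [-0.0014 -0.0011 -1.    ] F [-0.4 -0.   1.3] 0.9945497916676184 0.0
above [0.003 0.476 0.094]
grip [0.005 0.477 0.834]
```

```bash

python3 -m crank '{"xyz":[[0,0.15,0],[0,0.3,0],[0,0.43,0],[0,0.43,0],[0,0.43,0],[0,0.43,0]],"dr":[[0,0,0],[0,0,0],[0,0,0],[0,0,0],[0,0,0],[0,0,0]],"claw":[1,1,1,1,1,1]}' 
python3 - <<'E'
from g import *
go('above',chest(0,12,200));go('grip',chest(0,12,126))
c=snap('top','top2'); cv2.imwrite('pics/c2.png',cv2.resize(c['image'][130:310,200:400],None,fx=3,fy=3,interpolation=2)[:,:,::-1])
E
```

```text
t: 7.23
position: [601.9, 76.6, 210.4]
tool_rot: [[0.374, 0.927, -0.002], [0.927, -0.374, 0.0], [-0.001, -0.002, -1.0]]
ft_force: [-0.7, 0.5, 0.4]
opening: 0.999
grip_force: 0.0
7.2333 [601.9  76.6 210.4] tool y yaw -22.0 tilt [-2.5e-03  3.0e-04 -1.0e+00] F [-0.7  0.5  0.4] 0.9988667211526716 0.0
above [-0.014  0.085  0.104]
grip [-0.014  0.087  0.844]
```

View pics/c2.png

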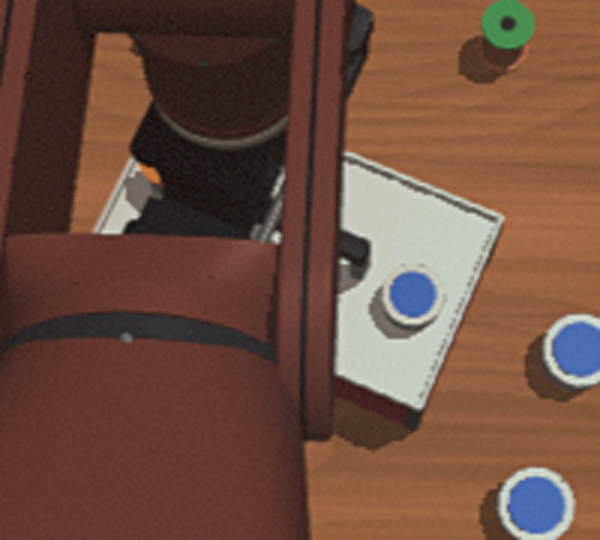

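The arm hides the bar's middle, but its −y end at crop (350,250) and the tin at (412,295) are where they were measured. I'll descend and close.

```bash

python3 -m crank '{"xyz":[[-0.01,0.05,0.05],[-0.01,0.085,0.2],[-0.01,0.085,0.4],[-0.01,0.085,0.6],[-0.01,0.085,0.75],[-0.01,0.085,0.84],[-0.01,0.085,0.84],[-0.01,0.085,0.84]],"dr":[[0,0,0],[0,0,0],[0,0,0],[0,0,0],[0,0,0],[0,0,0],[0,0,0],[0,0,0]],"claw":[1,1,1,1,1,1,1,1]}' 
python3 -m crank '{"xyz":[[0,0,0],[0,0,0],[0,0,0],[0,0,0],[0,0,0],[0,0,0],[0,0,0],[0,0,0],[0,0,0],[0,0,0],[0,0,0],[0,0,0],[0,0,0],[0,0,0],[0,0,0],[0,0,0],[0,0,0],[0,0,0]],"dr":[[0,0,0],[0,0,0],[0,0,0],[0,0,0],[0,0,0],[0,0,0],[0,0,0],[0,0,0],[0,0,0],[0,0,0],[0,0,0],[0,0,0],[0,0,0],[0,0,0],[0,0,0],[0,0,0],[0,0,0],[0,0,0]],"claw":[0.6,0.2,-0.1,-0.3,-0.4,-0.45,-0.5,-0.55,-0.6,-0.65,-0.7,-0.8,-0.9,-1,-1,-1,-1,-1]}' 
```

```text
t: 7.95
position: [610.5, 72.1, 127.4]
tool_rot: [[0.374, 0.927, -0.001], [0.927, -0.374, 0.0], [-0.0, -0.001, -1.0]]
ft_force: [-0.1, 0.1, 0.6]
opening: 1.002
grip_force: 0.0
t: 9.45
position: [610.4, 72.2, 127.5]
tool_rot: [[0.374, 0.927, -0.001], [0.927, -0.374, 0.0], [-0.0, -0.001, -1.0]]
ft_force: [-3.7, 1.9, 2.1]
opening: 0.181
grip_force: 30.0
```

```bash

python3 -m crank '{"xyz":[[0,0,-0.005],[0,0,-0.015],[0,0,-0.03],[0,0,-0.05],[0,0,-0.08],[0,0,-0.11],[0,0,-0.15],[0,0,-0.19],[0,0,-0.23],[0,0,-0.27],[0,0,-0.31],[0,0,-0.35],[0,0,-0.39],[0,0,-0.42],[0,0,-0.45],[0,0,-0.47],[0,0,-0.485],[0,0,-0.495],[0,0,-0.5],[0,0,-0.5]],"dr":[[0,0,0],[0,0,0],[0,0,0],[0,0,0],[0,0,0],[0,0,0],[0,0,0],[0,0,0],[0,0,0],[0,0,0],[0,0,0],[0,0,0],[0,0,0],[0,0,0],[0,0,0],[0,0,0],[0,0,0],[0,0,0],[0,0,0],[0,0,0]],"claw":[-1,-1,-1,-1,-1,-1,-1,-1,-1,-1,-1,-1,-1,-1,-1,-1,-1,-1,-1,-1]}' 
python3 - <<'E'
from g import *
print(s['torque'])
c=snap('scene','scene3'); cv2.imwrite('pics/c3.png',cv2.resize(c['image'][110:330,240:450],None,fx=2.6,fy=2.6,interpolation=2)[:,:,::-1])
E
```

```text
t: 11.12
position: [610.7, 72.0, 177.5]
tool_rot: [[0.375, 0.927, -0.0], [0.927, -0.375, -0.0], [-0.0, -0.0, -1.0]]
ft_force: [-0.4, -0.4, -7.8]
opening: 0.18
grip_force: 30.0
11.1167 [610.7  72.  177.5] tool y yaw -22.0 tilt [-1.e-04 -0.e+00 -1.e+00] F [-0.4 -0.4 -7.8] 0.17965267381233624 29.99715414829552
[-0.02127212 -0.12752661 -0.0216419 ]
```

View pics/c3.png

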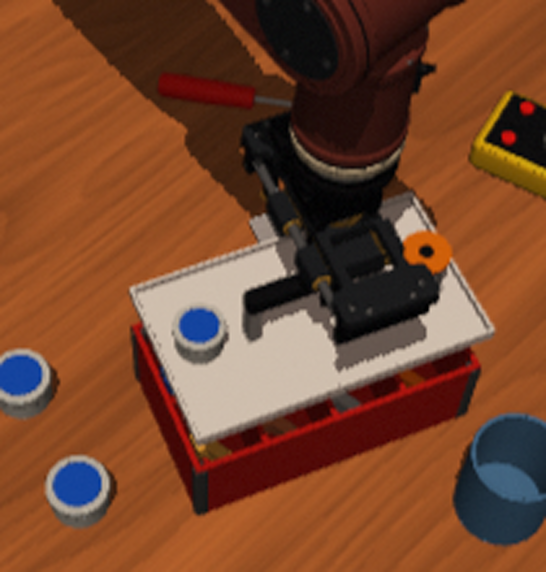

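The lid is 50 mm up and looks level, with the tin at crop (200,330) and the reel at (427,250) standing. I'll lift the remaining 50 mm, let it settle, then check the tilt.

```bash

python3 -m crank '{"xyz":[[0,0,-0.005],[0,0,-0.015],[0,0,-0.03],[0,0,-0.05],[0,0,-0.08],[0,0,-0.11],[0,0,-0.15],[0,0,-0.19],[0,0,-0.23],[0,0,-0.27],[0,0,-0.31],[0,0,-0.35],[0,0,-0.39],[0,0,-0.42],[0,0,-0.45],[0,0,-0.47],[0,0,-0.485],[0,0,-0.495],[0,0,-0.5],[0,0,-0.5]],"dr":[[0,0,0],[0,0,0],[0,0,0],[0,0,0],[0,0,0],[0,0,0],[0,0,0],[0,0,0],[0,0,0],[0,0,0],[0,0,0],[0,0,0],[0,0,0],[0,0,0],[0,0,0],[0,0,0],[0,0,0],[0,0,0],[0,0,0],[0,0,0]],"claw":[-1,-1,-1,-1,-1,-1,-1,-1,-1,-1,-1,-1,-1,-1,-1,-1,-1,-1,-1,-1]}' 
python3 -m crank '{"xyz":[[0,0,0],[0,0,0],[0,0,0],[0,0,0],[0,0,0],[0,0,0]],"dr":[[0,0,0],[0,0,0],[0,0,0],[0,0,0],[0,0,0],[0,0,0]],"claw":[-1,-1,-1,-1,-1,-1]}' 
python3 - <<'E'
from g import *
print(np.round(s['qvel'],2))
c=snap('scene','scene4'); cv2.imwrite('pics/c4.png',cv2.resize(c['image'][90:310,240:450],None,fx=2.7,fy=2.7,interpolation=2)[:,:,::-1])
c=snap('top','top4'); cv2.imwrite('pics/c5.png',cv2.resize(c['image'][110:310,190:410],None,fx=2.9,fy=2.9,interpolation=2)[:,:,::-1])
E
```

```text
t: 12.83
position: [610.7, 72.0, 227.5]
tool_rot: [[0.375, 0.927, -0.0], [0.927, -0.375, -0.0], [-0.0, -0.0, -1.0]]
ft_force: [-0.4, -0.8, -7.2]
opening: 0.181
grip_force: 30.0
t: 13.33
position: [610.8, 72.0, 227.5]
tool_rot: [[0.375, 0.927, -0.0], [0.927, -0.375, -0.0], [-0.0, -0.0, -1.0]]
ft_force: [-1.0, -0.1, -6.6]
opening: 0.18
grip_force: 30.0
13.3333 [610.8  72.  227.5] tool y yaw -22.0 tilt [-0. -0. -1.] F [-1.  -0.1 -6.6] 0.18031708499902097 29.997074911370873
[-0.03 -0.06 -0.05  0.03 -0.03  0.02]
```

View pics/c4.png

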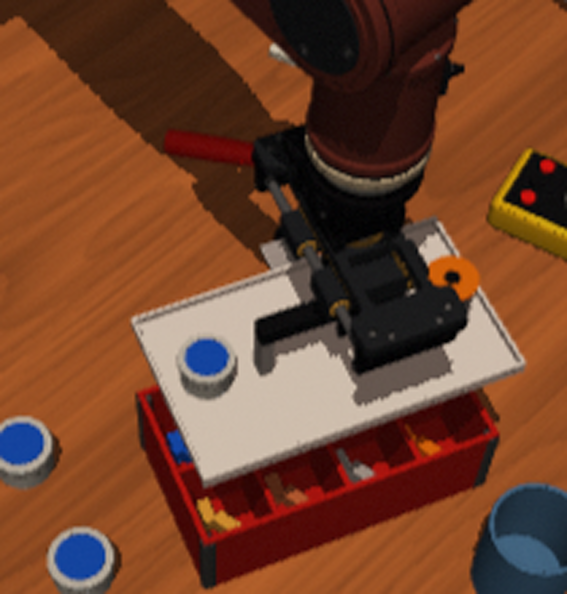

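View pics/c5.png

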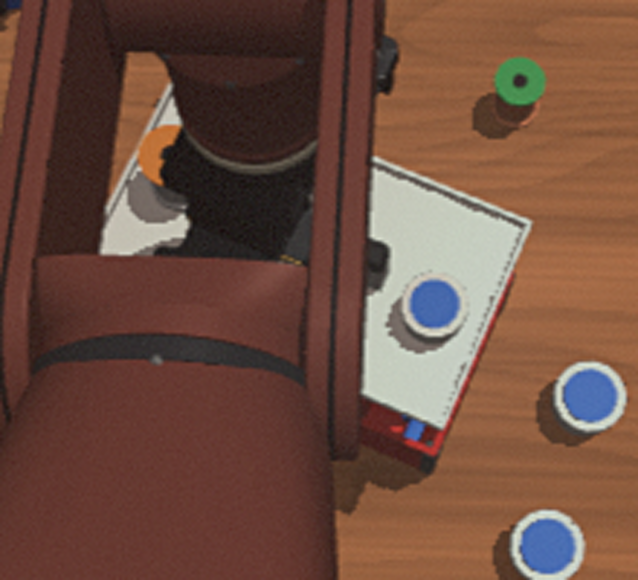

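The lid is about 100 mm above the chest with the reel and tin standing. I'll check the tilt numerically from the corners.

```bash
python3 - <<'E'
from h import *
S,T=load('scene4'),load('top4')
s=lambda a:np.array(a)/2.7+[240,90]; t=lambda a:np.array(a)/2.9+[190,110]
for a,b in(((134,319),(443,428)),((209,480),(528,222))):
    x,e=tri(S,s(a),T,t(b)); print(x.round(1),e.round(1))
q=[onplane(S,*s(a),202)[:2] for a in((440,222),(523,364),(209,480),(134,319))]
print(np.round(q,1),np.mean(q,0).round(1)); print([np.linalg.norm(q[i]-q[i-1]).round(1) for i in range(4)])
E
```

```text
[488.9 -30.3 200.8] 4.9
[627.5 -84.3 199.3] 4.2
[[592.4 208.7]
 [723.3 152.7]
 [629.5 -83.4]
 [490.8 -28.7]] [609.   62.3]
[np.float64(258.2), np.float64(142.4), np.float64(254.1), np.float64(149.1)]
```

```bash
python3 -c "
from rig import sign_off
print(sign_off())"
```

```text
the job is handed in; nothing more can be done
None
```

The job is handed in: the hasp is swung open to about 1.3 rad, and the lid is held still and level about 100 mm above the chest rim with the reel and tin still standing on it; sign-off returned no verdict.

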